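# Line up the wish jars on the display board by height

## Task

Set the four corked glass jars out for display, one upright on the middle of each round cork mat on the wooden board: the tallest next to the title card, then in order of height down to the shortest at the far end of the row. They are glass, so set each one down gently and knock none over. Leave the open, uncorked jar where it stands.

Things in the scene. Friction and masses are not known exactly. Their poses are not given: they have to be found in the camera images.
- jar_tall_center (a point): centre of the tallest corked jar: a loose upright round jar of clear glass with a cork lid, a rolled paper note inside and jute twine round its neck; 112 mm high with its cork, body 62 mm in diameter (straight-sided from the foot up to 92 mm; the cork is the top 10 mm and a little narrower than the body). The point is on its axis, half-way up, 56 mm above its foot; z along the axis, up.
- jar_mid_center (a point): centre of the second tallest corked jar: a loose upright round jar of clear glass with a cork lid, a rolled paper note inside and jute twine round its neck; 90 mm high with its cork, body 56 mm in diameter (straight-sided from the foot up to 70 mm; the cork is the top 10 mm and a little narrower than the body). The point is on its axis, half-way up, 45 mm above its foot; z along the axis, up.
- jar_short_center (a point): centre of the third tallest corked jar: a loose upright round jar of clear glass with a cork lid, a rolled paper note inside and jute twine round its neck; 70 mm high with its cork, body 50 mm in diameter (straight-sided from the foot up to 50 mm; the cork is the top 10 mm and a little narrower than the body). The point is on its axis, half-way up, 35 mm above its foot; z along the axis, up.
- jar_mini_center (a point): centre of the shortest corked jar: a loose upright round jar of clear glass with a cork lid, a rolled paper note inside and jute twine round its neck; 52 mm high with its cork, body 44 mm in diameter (straight-sided from the foot up to 32 mm; the cork is the top 10 mm and a little narrower than the body). The point is on its axis, half-way up, 26 mm above its foot; z along the axis, up.
- open_jar_center (a point): centre (half-way up, 38 mm above its foot) of the one open jar: clear glass, 76 mm high, 56 mm in diameter, empty, without cork, standing loose among the corked ones; it stays where it is
- mat_a: one of four alike round cork mats, 76 mm in diameter and 3 mm thick, fixed in a straight row with centres 95 mm apart on the wooden display board (100 x 580 mm, 18 mm thick, fixed on the desk). Which of the four is where in the row changes. Origin: centre of its underside, on the board's top; the top of the mat, where a jar stands, is 3 mm higher, 21 mm above the desk. x across the row, y along it.
- mat_b: one of four alike round cork mats, 76 mm in diameter and 3 mm thick, fixed in a straight row with centres 95 mm apart on the wooden display board (100 x 580 mm, 18 mm thick, fixed on the desk). Which of the four is where in the row changes. Origin: centre of its underside, on the board's top; the top of the mat, where a jar stands, is 3 mm higher, 21 mm above the desk. x across the row, y along it.
- mat_c: one of four alike round cork mats, 76 mm in diameter and 3 mm thick, fixed in a straight row with centres 95 mm apart on the wooden display board (100 x 580 mm, 18 mm thick, fixed on the desk). Which of the four is where in the row changes. Origin: centre of its underside, on the board's top; the top of the mat, where a jar stands, is 3 mm higher, 21 mm above the desk. x across the row, y along it.
- mat_d: one of four alike round cork mats, 76 mm in diameter and 3 mm thick, fixed in a straight row with centres 95 mm apart on the wooden display board (100 x 580 mm, 18 mm thick, fixed on the desk). Which of the four is where in the row changes. Origin: centre of its underside, on the board's top; the top of the mat, where a jar stands, is 3 mm higher, 21 mm above the desk. x across the row, y along it.
- card_holder: the title card: a cream card 84 mm wide leaning in a dark wooden foot 34 x 88 x 18 mm, together 72 mm high, fixed at one end of the display board in line with the mats, its centre 102.5 mm from the centre of the nearest mat (the other end carries a low white round tin, 60 mm wide and 23 mm high, also fixed). It may be at either end. Origin: centre of the foot's underside, on the board's top; x across the row, y along it.

How it is judged:
By the outcome, as a careful person would: the job done as asked, in the order asked, and still so for the second after the job is handed in, with the robot touching nothing.
It also fails if it takes over 122 s, if anything falls off the work surface, if the arm or the gripper's body presses on something with over 40 N, if the wrist force passes 120 N, or if a joint passes its speed limit or range.

## Robot

A 7-joint arm with a two-finger parallel gripper is mounted at the origin on the work surface. World frame = base frame: x ahead of the robot, y to its left, z up, the work surface at z = 0. Lengths are in m, angles in degrees, forces in N, time in s.
With the tool pointing down it reaches from about 0.425 to 0.875 m from the base axis. Payload 4.7 kg.
Tool frame: the origin (TCP) lies at the very end of the fingers, on their centre line; the grasp point (between the pads) lies 19 mm behind it; z points along the fingers, y is the line along which they close (so a half turn about z gives the same grasp; the last joint's range is limited). The gripper opens to 87 mm and grips with 3 to 60 N. Pads are 19 mm wide; open, the fingers measure 117 mm over their backs; the gripper's body (75 mm by 190 mm) begins 51 mm behind the grasp point.
Start: joints at [72.485, 18.392, -4.016, 83.108, 1.295, 78.541, -3.26], TCP at [0.204, -0.617, 0.223] pointing down, gripper open.
Joint ranges: [-163.93, 163.93], [-17.29, 119.83], [-79.2, 71.16], [3.27, 140.29], [-89.18, 269.18], [5.43, 117.66], [-154.24, 154.24]. Speed limits (degrees/s): [147.25, 147.25, 180, 180, 180, 180, 180].

## Interface

Orientations are given as [roll, pitch, yaw] about the fixed x, y, z axes, in that order (R = Rz(yaw) Ry(pitch) Rx(roll)).
In Python, from cell import get_obs, read_camera, sign_off, silhouettes gives the robot as it stands.
- The arm moves only by the tool play_rows, never from a script. Its argument "steps" is a list that holds one entry, the list of rows, each a list of 7 numbers: the shift along the tool's x, y, z in m, then the turn, a rotation vector about the tool's x, y, z in rad, then the finger opening in m, from 0 to 0.087. A call has 1 to 12 rows; each row shifts and turns the commanded pose from where the row before left it, along the tool's axes as they then stand; what a row does not reach is not made up. A row lasts 1/10 s, in which the tool goes at most 50 mm and 8.59 degrees, less where a joint would pass 70% of its speed; a pose out of reach is approached as far as the arm can. A call is refused whole if a number of a shift passes 0.05 or a number of a turn 0.15, either way. A call with a gripper value outside its range is refused whole. The fingers move at their own pace and stop on an object; "force" is the grip in N (left out, the last holds). Time passes only in rows, so rows that do not move let the fingers close. It gives the time, the measured TCP pose, the force, the opening and the grip force at its end, in the units of the state.
- get_obs(): the state, without advancing time (a new reading comes with each control period).
- read_camera(name): name is "scene" or "top" or "wrist"; returns a dict with "frame" (480x640x3 uint8, red, green, blue), "intrinsics" (3x3 intrinsics, pixels), "view" (4x4, takes a point from world to camera coordinates). Camera axes: x right, y up, looking along -z (the intrinsics and any distortion apply to the point x, -y, -z); pixel columns grow to the right and rows downward; lengths in m; the calibration is good to about 2 mm. A picture is of the moment at which its call begins. There is no depth.
- sign_off(): hands the job in; it is judged then, once.
Trained networks look in the newest picture that a camera, given by its name, has taken for a name from the list of things; names that differ only in an ending like _2 or _b are one class to them, and where a whole thing is asked for, a point or a joint stands for the part that bears it (a point fixed in the world has none). Each returns a list of dicts, best first, with "p" (0 to 1); they miss things now and then, are a little off and sometimes report something else, mostly with a low value. They report only what shows in the picture. A call takes as long as a camera call.
- silhouettes(camera, name): "pixels" (480x640 bool, what is visible of it) and "extent" ([left, top, right, bottom] in pixels, round what is visible of it).
The state is a dict: "time_s": time; "qpos": joint angles; "joint_velocities": joint speeds; "effort": joint torques, N m; "tool_pos": TCP position; "tool_rot": TCP orientation; "force": force on the tool from outside, world axes, zero at the start; "wrist_torque": the same for the moment, N m; "grip_width": finger opening in m; "grasp_force": force on a finger pad.
Only numpy, scipy, OpenCV 4.12 (cv2) and the standard library are available. Lean on these libraries where they do the work, as an engineer would, in place of code of your own. Each camera call takes 0.05 s, during which the arm holds its last target. There are 200 camera calls.

## Working session

There is one attempt and no reset: what is moved stays moved. The work goes in short steps, Python scripts to look and compute and a tool call to move; the robot and the scene stay as the last step left them, time stands still between calls to the robot, and variables do not carry over. Pictures are saved under pics/ and viewed, at most 14 in all, crops included, and the job is handed in when it is done.

Besides the shell and the picture viewer there is one more tool, called after ">>>" as name([rows], argument=value, ...), one row to a line, values as JSON. play_rows: Moves the arm, as the interface text tells. Its arguments: {"type":"object","properties":{"steps":{"type":"array","items":{"type":"array","items":{"type":"array","items":{"type":"number"}}}},"force":{"type":"number"}},"required":["steps"]}

```bash
mkdir -p pics; ls; python3 - <<'E'
from cell import *
import cv2
print(get_obs())
for c in ("scene","top"):
    r=read_camera(c); cv2.imwrite(f"pics/{c}0.png",r["frame"][:,:,::-1]); print(c,r["intrinsics"],r["view"], r.keys())
    for n in ["jar_tall_center","jar_mid_center","jar_short_center","jar_mini_center","open_jar_center","mat_a","card_holder"]:
        print(n,[(round(d["p"],2),[int(v) for v in d["extent"]]) for d in silhouettes(c,n)][:6])
E
```

```text
pics
{'time_s': 0.0, 'qpos': array([72.48584976, 18.43902762, -4.01591939, 83.17578832,  1.29462594,
       78.5426474 , -3.26006571]), 'joint_velocities': array([-0.01434823, -0.0244598 , -0.05630047, -0.02732789,  0.02676904,
       -0.04280587, -0.06909336]), 'effort': array([ 4.72450229e-04, -4.91272223e+01, -4.03216789e-01, -3.12531924e+01,
       -6.39332389e-02,  4.34238883e-02,  1.49043758e-04]), 'tool_pos': array([ 0.20410865, -0.61651741,  0.22145419]), 'tool_rot': array([-1.79887766e+02,  5.42748652e-03,  1.83241526e+01]), 'force': array([ 0.20822917,  0.56673128, -0.11790737]), 'wrist_torque': array([-0.00780383, -0.00283318,  0.04060544]), 'grasp_force': 0.0, 'grip_width': 0.08682854748706748}
scene [[605.34527445   0.         314.78445145]
 [  0.         605.34527445 239.08726495]
 [  0.           0.           1.        ]] [[ 0.52125891  0.85312639 -0.02155264 -0.26669525]
 [-0.44307038  0.29212723  0.8475555   0.16839441]
 [ 0.72936807 -0.43224652  0.53026895 -1.66843184]
 [ 0.          0.          0.          1.        ]] dict_keys(['frame', 'intrinsics', 'view'])
jar
[... 575 characters left out ...]
     1.        ]] [[-0.00749081 -0.99994034  0.00795011  0.00623312]
 [ 0.99731637 -0.00689166  0.07288736 -0.52567401]
 [-0.07282823  0.00847476  0.99730849 -1.04525631]
 [ 0.          0.          0.          1.        ]] dict_keys(['frame', 'intrinsics', 'view'])
jar_tall_center [(0.84, [464, 294, 511, 328])]
jar_mid_center [(0.78, [300, 265, 331, 299])]
jar_short_center [(0.92, [132, 290, 169, 320])]
jar_mini_center [(0.94, [380, 273, 403, 297])]
open_jar_center [(0.57, [201, 276, 234, 303]), (0.46, [333, 180, 375, 214])]
mat_a [(0.91, [333, 178, 372, 214]), (0.79, [381, 188, 423, 222]), (0.67, [242, 161, 276, 197]), (0.62, [290, 171, 325, 206])]
card_holder [(0.92, [180, 154, 232, 182])]
```

View pics/scene0.png

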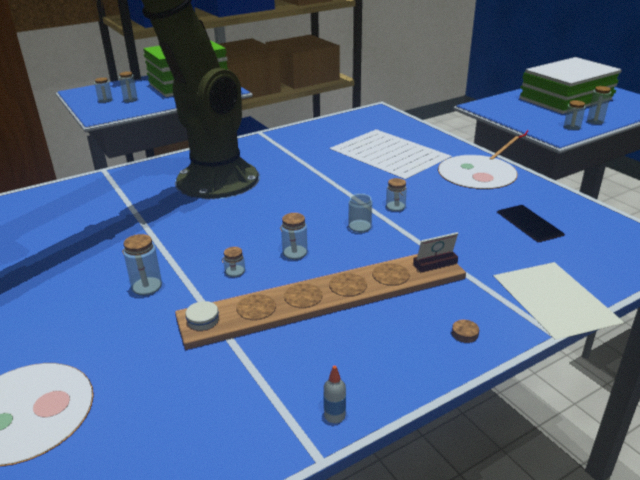

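View pics/top0.png

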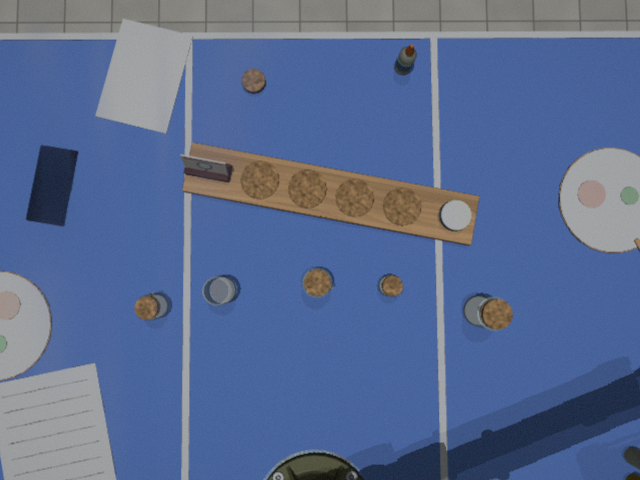

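The top view shows the card at the left end (207,168), with the mats at (260,181), (307,189), (355,198) and (403,207). The corks are tall (497,314), mid (317,282), short (148,307) and mini (391,285), and the open jar is at (221,290).

```bash
cat > h.py <<'E'
from cell import *
import numpy as np, cv2
def back(r,uv,z):
    K,V=r["intrinsics"],r["view"]; R,t=V[:3,:3],V[:3,3]; c=-R.T@t
    d=np.linalg.inv(K)@[uv[0],uv[1],1]; d=R.T@(d*[1,-1,-1])
    return c+d*(z-c[2])/d[2]
def proj(r,p):
    q=(r["view"][:3,:3]@p+r["view"][:3,3])*[1,-1,-1]; q=r["intrinsics"]@q; return q[:2]/q[2]
def cork(r,uv,w=24):
    hsv=cv2.cvtColor(r["frame"],cv2.COLOR_RGB2HSV); m=((hsv[...,0]<22)&(hsv[...,1]>70)&(hsv[...,2]>50)).astype(np.uint8)
    k=np.zeros_like(m); u,v=map(int,uv); k[v-w:v+w,u-w:u+w]=1
    n,l,s,c=cv2.connectedComponentsWithStats(m*k); i=1+np.argmax(s[1:,4]); 
    cs=cv2.findContours((l==i).astype(np.uint8),0,1)[0]; e=cv2.fitEllipse(max(cs,key=len)); return e
E
python3 - <<'E'
from h import *
T=read_camera("top"); S=read_camera("scene")
for n,h,uv,suv in [("tall",.112,(497,314),(138,242)),("mid",.09,(317,282),(293,220)),("short",.07,(148,307),(397,184)),("mini",.052,(391,285),(233,253))]:
    e=cork(T,uv); es=cork(S,suv,16)
    print(n,np.round(e[0],1),np.round(e[1],1),back(T,e[0],h-.003).round(4),"scene",np.round(es[0],1),np.round(es[1],1),back(S,es[0],h-.004).round(4))
P=[]
for uv in [(260,181),(307,189),(355,198),(403,207)]:
    b=[d for d in silhouettes("top","mat_a") if np.hypot(*(np.array([(d["extent"][0]+d["extent"][2])/2,(d["extent"][1]+d["extent"][3])/2])-uv))<15]
    px=back(T,uv,.021)
    if b:
        cs=max(cv2.findContours(b[0]["pixels"].astype(np.uint8),0,1)[0],key=len); e=cv2.fitEllipse(cs); p2=back(T,e[0],.021); print(np.round(e[0],1),np.round(e[1],1),p2.round(4),px.round(4))
# board outline fit
hsv=cv2.cvtColor(T["frame"],cv2.COLOR_RGB2HSV); m=((hsv[...,0]<25)&(hsv[...,1]>60)).astype(np.uint8); m[:130]=0;m[250:]=0;m[:,:175]=0;m[:,490:]=0
r=cv2.minAreaRect(max(cv2.findContours(m,0,1)[0],key=len)); print(r)
for p in cv2.boxPoints(r): print(p,back(T,p,.018).round(4))
for d in silhouettes("scene","mat_a"):
    e=cv2.fitEllipse(max(cv2.findContours(d["pixels"].astype(np.uint8),0,1)[0],key=len)); print("scene mat",d["p"],np.round(e[0],1),back(S,e[0],.021).round(4))
for uv,z in (((221,290),.076),):print("open",back(T,uv,.05).round(4))
E
```

```text
tall [496.5 313.8] [28.8 29.8] [ 0.3818 -0.324   0.109 ] scene [137.3 241.5] [12.8 26.4] [ 0.3815 -0.3272  0.108 ]
mid [317.  282.3] [25.  25.4] [ 0.4397 -0.0057  0.087 ] scene [293.1 218.3] [10.1 20.1] [ 0.4388 -0.0078  0.086 ]
short [146.  307.3] [21.3 22.5] [0.396  0.3101 0.067 ] scene [396.6 182.1] [ 6.4 15.9] [0.3947 0.3074 0.066 ]
mini [391.9 285.5] [19.  19.5] [ 0.4323 -0.148   0.049 ] scene [232.6 251.8] [ 8.7 15.7] [ 0.4319 -0.1511  0.048 ]
[259.2 178.9] [37.  38.1] [0.6428 0.1052 0.021 ] [0.6386 0.1035 0.021 ]
[306.7 187.9] [36.5 37.4] [0.6243 0.0119 0.021 ] [0.6222 0.0112 0.021 ]
[353.5 196.4] [37.1 38.1] [ 0.6069 -0.08    0.021 ] [ 0.6038 -0.0829  0.021 ]
[401.6 205.5] [35.7 37. ] [ 0.5883 -0.1744  0.021 ] [ 0.5854 -0.177   0.021 ]
((330.7977294921875, 193.53228759765625), (293.0738220214844, 49.9021110534668), 10.587321281433105)
[182.17111 191.1348 ] [0.62   0.2568 0.018 ]
[191.33981 142.08221] [0.7179 0.2396 0.018 ]
[479.42435 195.92978] [ 0.6068 -0.3291  0.018 ]
[470.25565 244.98236] [ 0.5099 -0.3082  0.018 ]
scene mat 0.9 [302.5 295.4] [ 0.6093 -0.0871  0.021 ]
scene mat 0.87 [255.6 307.1] [ 0.5923 -0.1802  0.021 ]
scene mat 0.63 [390.3 274.5] [0.6467 0.0975 0.021 ]
open [0.4264 0.1746 0.05  ]
```

>>> play_rows([
  [[0,0,0,0,0,-0.1325,0.087],[0,0,0,0,0,-0.1325,0.087],[0,0,0,0,0,-0.1325,0.087],[0,0,0,0,0,-0.1325,0.087],[0,0,0,0,0,-0.1325,0.087],[0,0,0,0,0,-0.1325,0.087],[0,0,0,0,0,-0.1325,0.087],[0,0,0,0,0,-0.1325,0.087],[0.04,0.015,-0.01,0,0,0,0.087],[0.04,0.015,-0.01,0,0,0,0.087],[0.04,0.015,-0.01,0,0,0,0.087],[0.04,0.015,-0.01,0,0,0,0.087]],
], force=15)

```text
time_s: 2.35
tool_pos: [0.2943, -0.4699, 0.263]
tool_rot: [180.0, 0.0, 79.0]
force: [-0.8, 0.7, 1.3]
grip_width: 0.0872
grasp_force: 0.0
```

>>> play_rows([
  [[0.04,0.015,0,0,0,0,0.087],[0.04,0.015,0,0,0,0,0.087],[0.04,0.015,0,0,0,0,0.087],[0.04,0.014,0,0,0,0,0.087],[0,0,0,0,0,0,0.087],[0,0,0,0,0,0,0.087]],
])

```text
time_s: 2.95
tool_pos: [0.3824, -0.3248, 0.263]
tool_rot: [180.0, 0.1, 79.2]
force: [-0.8, 0.1, 0.6]
grip_width: 0.0873
grasp_force: 0.0
```

```bash
cat >> h.py <<'E'
from scipy.spatial.transform import Rotation as Ro
def go(target,yaw=None):
    o=get_obs(); R=Ro.from_euler("xyz",o["tool_rot"],degrees=True)
    print("t",round(o["time_s"],2),"pos",o["tool_pos"].round(4),"rot",o["tool_rot"].round(2),"w",round(o["grip_width"],4),"grip",round(o["grasp_force"],1),"F",o["force"].round(1),"-> shift",R.inv().apply(np.array(target)-o["tool_pos"]).round(4))
    if yaw is not None: print("turn",(R.inv()*Ro.from_euler("xyz",[180,0,yaw],degrees=True)).as_rotvec().round(4))
E
python3 - <<'E'
from h import *
go([.3817,-.3255,.06],79)
W=read_camera("wrist"); cv2.imwrite("pics/w1.png",W["frame"][:,:,::-1]); print(W["intrinsics"],W["view"])
print(proj(W,np.array([.3817,-.3255,.112])))
T=read_camera("top")
f=cv2.resize(T["frame"][130:260,175:485],None,fx=2.5,fy=2.5,interpolation=cv2.INTER_CUBIC); cv2.imwrite("pics/t1.png",f[:,:,::-1])
E
```

```text
t 2.95 pos [ 0.3824 -0.3248  0.263 ] rot [1.7998e+02 8.0000e-02 7.9210e+01] w 0.0873 grip 0.0 F [-0.8  0.1  0.6] -> shift [-0.0006 -0.0007  0.203 ]
turn [0.0003 0.0013 0.0037]
[[345.19055521   0.         323.42966209]
 [  0.         345.19055521 241.67706275]
 [  0.           0.           1.        ]] [[ 0.98261421 -0.18565643  0.00100396 -0.4356075 ]
 [ 0.17974587  0.94994997 -0.25551218  0.28151361]
 [ 0.04648377  0.25125036  0.96680531 -0.36582541]
 [ 0.          0.          0.          1.        ]]
[323.42961697 228.47781139]
```

View pics/w1.png

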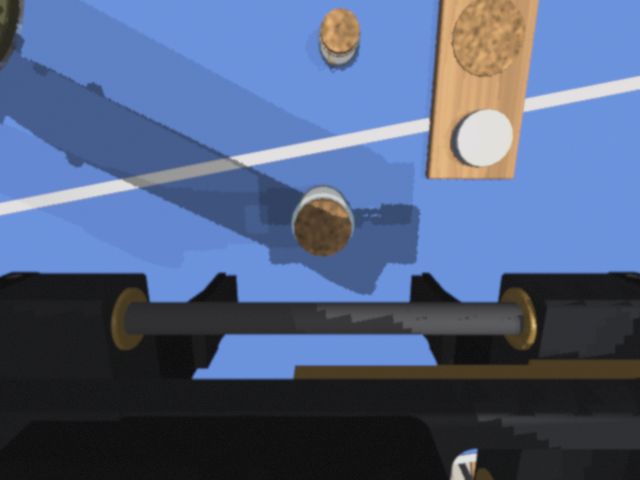

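View pics/t1.png

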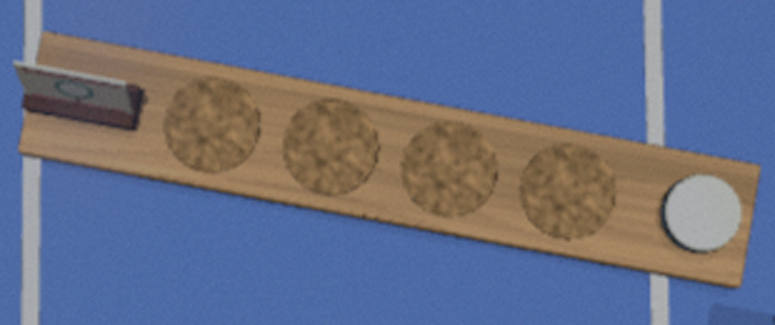

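The wrist view shows the tall jar's cork at about (323,227), 1.5 px from the prediction. The last mat is at (488,36). In the top crop the mats are at (212,125), (331,147), (449,169) and (567,191). I'll descend on the tall jar.

```bash
python3 - <<'E'
from h import *
T=read_camera("top");W=read_camera("wrist")
print("wrist mat4",back(W,(488,36),.021).round(4),"mini cork top",back(W,(340.5,30),.049).round(4))
P=np.array([back(T,np.array(c)/2.5+[175-.3,130-.3],.021)[:2] for c in [(212,125),(331,147),(449,169),(567,191)]]); print(P.round(4))
m=P.mean(0);u=np.linalg.svd(P-m)[2][0];u*=np.sign(u[1]);print(m,u,np.degrees(np.arctan2(-u[0],u[1])),[(m+u*k*.095).round(4) for k in(1.5,.5,-.5,-1.5)])
E
```

```text
wrist mat4 [ 0.585  -0.1774  0.021 ] mini cork top [ 0.4315 -0.1504  0.049 ]
[[ 0.6412  0.1045]
 [ 0.6232  0.011 ]
 [ 0.6052 -0.0816]
 [ 0.5872 -0.1741]]
[ 0.61418382 -0.03503508] [0.19058604 0.9816705 ] -10.986986720740356 [array([0.6413, 0.1049]), array([0.6232, 0.0116]), array([ 0.6051, -0.0817]), array([ 0.587 , -0.1749])]
```

>>> play_rows([
  [[0,0,0.03,0,0,0,0.087],[0,0,0.04,0,0,0,0.087],[0,0,0.04,0,0,0,0.087],[0,0,0.04,0,0,0,0.087],[0,0,0.03,0,0,0,0.087],[0,0,0.023,0,0,0,0.087],[0,0,0,0,0,0,0.087],[0,0,0,0,0,0,0.058],[0,0,0,0,0,0,0.05],[0,0,0,0,0,0,0.05],[0,0,0,0,0,0,0.05],[0,0,0,0,0,0,0.05]],
], force=15)

```text
time_s: 4.35
tool_pos: [0.3821, -0.3261, 0.0606]
tool_rot: [180.0, 0.1, 79.0]
force: [-1.3, -0.3, 4.6]
grip_width: 0.0618
grasp_force: 15.0
```

>>> play_rows([
  [[0,0,-0.01,0,0,0,0.05],[0,0,-0.03,0,0,0,0.05],[0,0,-0.03,0,0,0,0.05],[0.01,0.004,-0.02,0,0,0,0.05],[0.025,0.009,-0.01,0,0,0,0.05],[0.04,0.0145,0,0,0,0,0.05],[0.04,0.0145,0,0,0,0,0.05],[0.04,0.0145,0,0,0,0,0.05],[0.04,0.0145,0,0,0,0,0.05],[0.04,0.0145,0,0,0,0,0.05],[0.04,0.0145,0,0,0,0,0.05],[0.04,0.0145,0,0,0,0,0.05]],
])

```text
time_s: 5.55
tool_pos: [0.5545, -0.0364, 0.1599]
tool_rot: [180.0, 0.0, 79.0]
force: [1.3, -0.3, -2.3]
grip_width: 0.062
grasp_force: 15.0
```

>>> play_rows([
  [[0.04,0.0145,0,0,0,0,0.05],[0.04,0.0145,0,0,0,0,0.05],[0.03,0.0115,0,0,0,0,0.05],[0.025,0.01,0,0,0,0,0.05],[0.02,0.0063,0,0,0,0,0.05],[0,0,0,0,0,0,0.05],[0,0,0,0,0,0,0.05],[0,0,0,0,0,0,0.05]],
])

```text
time_s: 6.35
tool_pos: [0.639, 0.102, 0.1594]
tool_rot: [-180.0, 0.1, 79.0]
force: [-0.0, 0.1, -2.0]
grip_width: 0.0617
grasp_force: 15.0
```

```bash
python3 - <<'E'
from h import *
go([.6405,.103,.0816],79)
W=read_camera("wrist"); cv2.imwrite("pics/w2.png",W["frame"][:,:,::-1])
for p in [(.6405,.103),(.6225,.010),(.6045,-.0835),(.5863,-.1768)]: print(proj(W,np.array([*p,.021])).round(1))
E
```

```text
t 6.35 pos [0.639  0.102  0.1594] rot [-1.7998e+02  8.0000e-02  7.8980e+01] w 0.0617 grip 15.0 F [-0.   0.1 -2. ] -> shift [0.0014 0.0013 0.0778]
turn [-0.0004  0.0014 -0.0004]
[325.6 229.2]
[325.4 325. ]
[325.4 408.2]
[325.1 480.7]
```

View pics/w2.png

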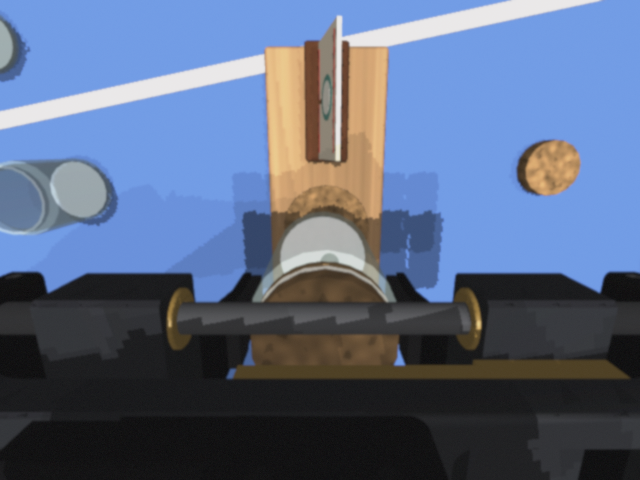

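The jar is held over mat 1, whose visible far edge (328,185) matches the projection. I'll lower it now.

>>> play_rows([
  [[0.0014,0.0013,0.015,0,0,0,0.05],[0,0,0.02,0,0,0,0.05],[0,0,0.02,0,0,0,0.05],[0,0,0.01,0,0,0,0.05],[0,0,0.005,0,0,0,0.05],[0,0,0.003,0,0,0,0.05],[0,0,0.002,0,0,0,0.05],[0,0,0.001,0,0,0,0.05],[0,0,0.001,0,0,0,0.05],[0,0,0,0,0,0,0.05],[0,0,0,0,0,0,0.05]],
])

```text
time_s: 7.5
tool_pos: [0.641, 0.1046, 0.0828]
tool_rot: [180.0, -0.0, 79.1]
force: [0.5, 1.1, -2.3]
grip_width: 0.0618
grasp_force: 15.0
```

>>> play_rows([
  [[-0.001,0,0.0005,0,0,0,0.05],[0,0,0.0005,0,0,0,0.05],[0,0,0.0003,0,0,0,0.05],[0,0,0,0,0,0,0.05],[0,0,0,0,0,0,0.05]],
])

```text
time_s: 8.0
tool_pos: [0.6408, 0.1036, 0.0818]
tool_rot: [180.0, 0.0, 79.1]
force: [-2.0, -0.5, 3.4]
grip_width: 0.0618
grasp_force: 15.0
```

Contact. I'll release and rise.

>>> play_rows([
  [[0,0,0,0,0,0,0.063],[0,0,0,0,0,0,0.068],[0,0,0,0,0,0,0.078],[0,0,0,0,0,0,0.087],[0,0,0,0,0,0,0.087],[0,0,-0.01,0,0,0,0.087],[0,0,-0.03,0,0,0,0.087],[0,0,-0.04,0,0,0,0.087],[0,0,-0.04,0,0,0,0.087],[0,0,-0.03,0,0,0,0.087],[0,0,0,0,0,0,0.087],[0,0,0,0,0,0,0.087]],
])

```text
time_s: 9.2
tool_pos: [0.6411, 0.1039, 0.2326]
tool_rot: [179.9, -0.0, 79.1]
force: [-0.4, 0.1, -0.1]
grip_width: 0.0867
grasp_force: 0.0
```

```bash
python3 - <<'E'
from h import *
go([.4393,-.0068,.035],79)
W=read_camera("wrist"); cv2.imwrite("pics/w3.png",W["frame"][:,:,::-1])
print(proj(W,np.array([.6405,.103,.133])).round(1),proj(W,np.array([.6405,.103,.021])).round(1))
E
```

```text
t 9.2 pos [0.6411 0.1039 0.2326] rot [ 1.7987e+02 -2.0000e-02  7.9070e+01] w 0.0867 grip 0.0 F [-0.4  0.1 -0.1] -> shift [-0.147  -0.1775  0.1972]
turn [ 0.0022 -0.0004  0.0011]
[323.5 243. ] [323.2 216.8]
```

View pics/w3.png

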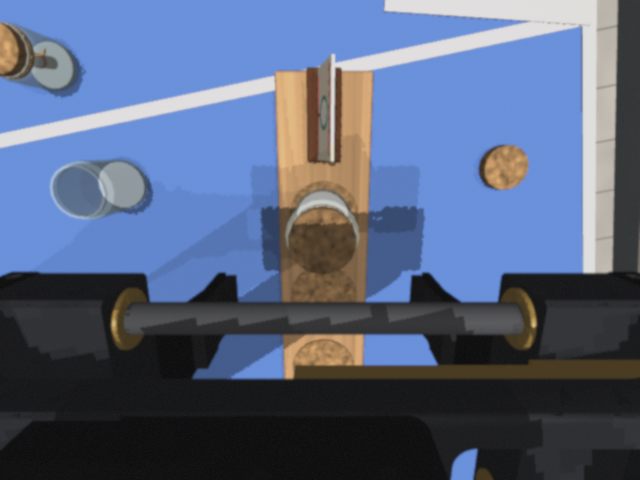

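The tall jar stands upright on mat 1, cork at (322,239) against a predicted (323,243), about 2 mm off. Mid jar next.

>>> play_rows([
  [[-0.021,-0.0255,0,0,0,0,0.087],[-0.021,-0.0254,0,0,0,0,0.087],[-0.021,-0.0254,0,0,0,0,0.087],[-0.021,-0.0253,0.01,0,0,0,0.087],[-0.021,-0.0253,0.02,0,0,0,0.087],[-0.021,-0.0253,0.02,0,0,0,0.087],[-0.021,-0.0253,0.01,0,0,0,0.087],[0,0,0,0,0,0,0.087],[0,0,0,0,0,0,0.087],[0,0,0,0,0,0,0.087]],
])

```text
time_s: 10.25
tool_pos: [0.4393, -0.0064, 0.1715]
tool_rot: [180.0, -0.0, 79.1]
force: [0.5, -0.1, -0.6]
grip_width: 0.087
grasp_force: 0.0
```

```bash
python3 - <<'E'
from h import *
go([.4393,-.0068,.035],79)
W=read_camera("wrist"); e=cork(W,proj(W,np.array([.4393,-.0068,.087])),45)
print(proj(W,np.array([.4393,-.0068,.09])),e, back(W,e[0],.088))
E
```

```text
t 10.25 pos [ 0.4393 -0.0064  0.1715] rot [ 1.7996e+02 -4.0000e-02  7.9110e+01] w 0.087 grip 0.0 F [ 0.5 -0.1 -0.6] -> shift [-5.000e-04 -1.000e-04  1.365e-01]
turn [ 0.0007 -0.0007  0.0019]
[324.34174239 248.69208267] ((322.9855651855469, 246.0958709716797), (62.248741149902344, 62.547157287597656), 74.9527587890625) [ 0.4385879  -0.00520542  0.088     ]
```

>>> play_rows([
  [[0.001,0,0.03,0,0,0,0.087],[0,0,0.035,0,0,0,0.087],[0,0,0.035,0,0,0,0.087],[0,0,0.02,0,0,0,0.087],[0,0,0.0165,0,0,0,0.087],[0,0,0,0,0,0,0.087],[0,0,0,0,0,0,0.06],[0,0,0,0,0,0,0.053],[0,0,0,0,0,0,0.045],[0,0,0,0,0,0,0.045],[0,0,0,0,0,0,0.045],[0,0,0,0,0,0,0.045]],
], force=15)

```text
time_s: 11.5
tool_pos: [0.4391, -0.0062, 0.0352]
tool_rot: [179.9, 0.0, 79.0]
force: [-0.9, -0.1, 2.8]
grip_width: 0.0552
grasp_force: 15.0
```

>>> play_rows([
  [[0,0,-0.01,0,0,0,0.045],[0,0,-0.03,0,0,0,0.045],[0,0,-0.03,0,0,0,0.045],[0.005,0.017,-0.01,0,0,0,0.045],[0.0085,0.03,0,0,0,0,0.045],[0.0085,0.03,0,0,0,0,0.045],[0.0085,0.03,0,0,0,0,0.045],[0.0085,0.03,0,0,0,0,0.045],[0.007,0.025,0,0,0,0,0.045],[0.0049,0.0149,0,0,0,0,0.045],[0,0,0,0,0,0,0.045],[0,0,0,0,0,0,0.045]],
])

```text
time_s: 12.7
tool_pos: [0.6212, 0.0105, 0.1146]
tool_rot: [-179.9, 0.0, 79.1]
force: [0.2, -0.0, -0.5]
grip_width: 0.0553
grasp_force: 15.0
```

```bash
python3 - <<'E'
from h import *
go([.6225,.010,.0562],79)
E
```

```text
t 12.7 pos [0.6212 0.0105 0.1146] rot [-179.91    0.     79.08] w 0.0553 grip 15.0 F [ 0.2 -0.  -0.5] -> shift [-0.0003  0.0014  0.0584]
turn [-0.0015  0.0001  0.0014]
```

>>> play_rows([
  [[0,0.001,0.01,0,0,0,0.045],[0,0,0.015,0,0,0,0.045],[0,0,0.015,0,0,0,0.045],[0,0,0.008,0,0,0,0.045],[0,0,0.004,0,0,0,0.045],[0,0,0.002,0,0,0,0.045],[0,0,0.0015,0,0,0,0.045],[0,0,0.001,0,0,0,0.045],[0,0,0.001,0,0,0,0.045],[0,0,0.0005,0,0,0,0.045],[0,0,0,0,0,0,0.045],[0,0,0,0,0,0,0.045]],
])

```text
time_s: 13.9
tool_pos: [0.6231, 0.0101, 0.0569]
tool_rot: [180.0, 0.0, 79.1]
force: [-0.4, -0.3, -1.8]
grip_width: 0.0551
grasp_force: 15.0
```

>>> play_rows([
  [[0,0,0.0004,0,0,0,0.045],[0,0,0.0004,0,0,0,0.045],[0,0,0.0003,0,0,0,0.045],[0,0,0,0,0,0,0.045],[0,0,0,0,0,0,0.045]],
])

```text
time_s: 14.4
tool_pos: [0.6231, 0.0102, 0.0563]
tool_rot: [180.0, 0.0, 79.1]
force: [-3.0, -0.8, 5.4]
grip_width: 0.0555
grasp_force: 15.0
```

>>> play_rows([
  [[0,0,0,0,0,0,0.057],[0,0,0,0,0,0,0.062],[0,0,0,0,0,0,0.075],[0,0,0,0,0,0,0.087],[0,0,0,0,0,0,0.087],[0,0,-0.01,0,0,0,0.087],[0,0,-0.03,0,0,0,0.087],[0,0,-0.04,0,0,0,0.087],[0,0,-0.04,0,0,0,0.087],[0,0,-0.03,0,0,0,0.087],[0,0,0,0,0,0,0.087],[0,0,0,0,0,0,0.087]],
])

```text
time_s: 15.6
tool_pos: [0.6234, 0.0103, 0.2068]
tool_rot: [179.9, 0.0, 79.1]
force: [-0.5, 0.6, -1.4]
grip_width: 0.0869
grasp_force: 0.0
```

```bash
python3 - <<'E'
from h import *
go([.3953,.3088,.15],79)
W=read_camera("wrist"); cv2.imwrite("pics/w4.png",W["frame"][:,:,::-1])
print(proj(W,np.array([.6225,.010,.111])).round(1))
E
```

```text
t 15.6 pos [0.6234 0.0103 0.2068] rot [1.7989e+02 1.0000e-02 7.9060e+01] w 0.0869 grip 0.0 F [-0.5  0.6 -1.4] -> shift [ 0.2498 -0.2807  0.0562]
turn [0.002  0.0001 0.0011]
[323.  243.6]
```

View pics/w4.png

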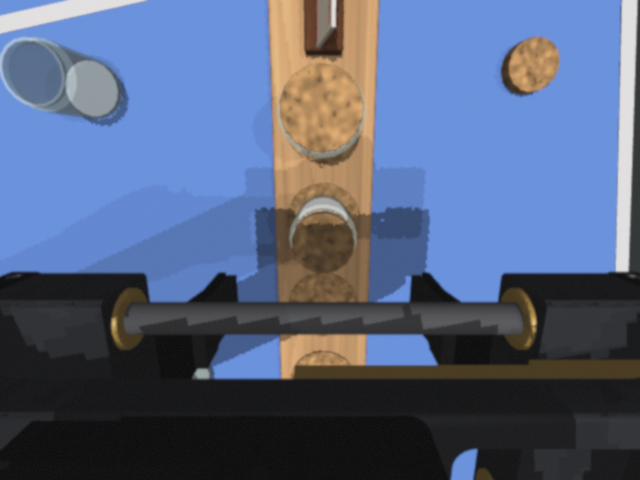

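Mid is upright and centred on mat 2 (cork (323,241)). Short jar next.

>>> play_rows([
  [[0.015,-0.017,0,0,0,0,0.087],[0.025,-0.028,0,0,0,0,0.087],[0.025,-0.028,0,0,0,0,0.087],[0.025,-0.028,0,0,0,0,0.087],[0.025,-0.028,0,0,0,0,0.087],[0.025,-0.028,0,0,0,0,0.087],[0.025,-0.028,0,0,0,0,0.087],[0.025,-0.028,0.01,0,0,0,0.087],[0.025,-0.028,0.02,0,0,0,0.087],[0.02,-0.022,0.02,0,0,0,0.087],[0.015,-0.0177,0,0,0,0,0.087],[0,0,0,0,0,0,0.087]],
])

```text
time_s: 16.85
tool_pos: [0.3909, 0.3111, 0.1539]
tool_rot: [-179.8, 0.1, 79.4]
force: [0.2, 0.3, 0.6]
grip_width: 0.0871
grasp_force: 0.0
```

>>> play_rows([
  [[0,0,0,0,0,0,0.087],[0,0,0,0,0,0,0.087]],
])

```text
time_s: 17.05
tool_pos: [0.3958, 0.3075, 0.1552]
tool_rot: [-180.0, 0.0, 78.9]
force: [0.9, 0.5, 0.1]
grip_width: 0.087
grasp_force: 0.0
```

```bash
python3 - <<'E'
from h import *
go([.3953,.3088,.018],79)
W=read_camera("wrist"); e=cork(W,proj(W,np.array([.3953,.3088,.067])),45)
print(proj(W,np.array([.3953,.3088,.07])),e, back(W,e[0],.068))
E
```

```text
t 17.05 pos [0.3958 0.3075 0.1552] rot [-1.7999e+02  5.0000e-02  7.8940e+01] w 0.087 grip 0.0 F [0.9 0.5 0.1] -> shift [ 0.0013 -0.0007  0.1372]
turn [-0.0002  0.0009 -0.0011]
[323.42787905 245.09240685] ((322.2858581542969, 243.07073974609375), (54.7480583190918, 55.40953063964844), 63.49501037597656) [0.39465431 0.30996984 0.068     ]
```

>>> play_rows([
  [[0.0018,-0.001,0.03,0,0,0,0.087],[0,0,0.035,0,0,0,0.087],[0,0,0.035,0,0,0,0.087],[0,0,0.02,0,0,0,0.087],[0,0,0.0172,0,0,0,0.087],[0,0,0,0,0,0,0.087],[0,0,0,0,0,0,0.055],[0,0,0,0,0,0,0.048],[0,0,0,0,0,0,0.04],[0,0,0,0,0,0,0.04],[0,0,0,0,0,0,0.04],[0,0,0,0,0,0,0.04]],
], force=15)

```text
time_s: 18.3
tool_pos: [0.3946, 0.3108, 0.0188]
tool_rot: [180.0, -0.0, 79.1]
force: [-0.4, -0.0, 1.7]
grip_width: 0.0492
grasp_force: 15.0
```

>>> play_rows([
  [[0,0,-0.01,0,0,0,0.04],[0,0,-0.03,0,0,0,0.04],[0,0,-0.04,0,0,0,0.04],[0,0,-0.04,0,0,0,0.04],[-0.015,0.0122,-0.02,0,0,0,0.04],[-0.03,0.0243,-0.01,0,0,0,0.04],[-0.035,0.0284,0,0,0,0,0.04],[-0.035,0.0284,0,0,0,0,0.04],[-0.035,0.0284,0,0,0,0,0.04],[-0.035,0.0284,0,0,0,0,0.04],[-0.035,0.0284,0,0,0,0,0.04],[-0.035,0.0284,0,0,0,0,0.04]],
])

```text
time_s: 19.5
tool_pos: [0.5494, 0.0197, 0.1691]
tool_rot: [180.0, 0.0, 79.1]
force: [0.4, -0.0, -0.7]
grip_width: 0.049
grasp_force: 15.0
```

>>> play_rows([
  [[-0.035,0.0284,0,0,0,0,0.04],[-0.03,0.0243,0,0,0,0,0.04],[-0.02,0.0162,0,0,0,0,0.04],[-0.007,0.0055,0,0,0,0,0.04],[0,0,0,0,0,0,0.04],[0,0,0,0,0,0,0.04],[0,0,0,0,0,0,0.04]],
])

```text
time_s: 20.2
tool_pos: [0.6041, -0.0807, 0.1688]
tool_rot: [-180.0, -0.0, 79.2]
force: [-0.3, 0.8, -0.2]
grip_width: 0.0494
grasp_force: 15.0
```

```bash
python3 - <<'E'
from h import *
go([.6045,-.0835,.0398],79)
E
```

```text
t 20.2 pos [ 0.6041 -0.0807  0.1688] rot [-1.800e+02 -2.000e-02  7.925e+01] w 0.0494 grip 15.0 F [-0.3  0.8 -0.2] -> shift [-0.0028  0.001   0.129 ]
turn [-0.0001 -0.0004  0.0043]
```

>>> play_rows([
  [[-0.002,0.0005,0.02,0,0,0,0.04],[0,0,0.03,0,0,0,0.04],[0,0,0.03,0,0,0,0.04],[0,0,0.02,0,0,0,0.04],[0,0,0.015,0,0,0,0.04],[0,0,0.006,0,0,0,0.04],[0,0,0.003,0,0,0,0.04],[0,0,0.002,0,0,0,0.04],[0,0,0.001,0,0,0,0.04],[0,0,0.001,0,0,0,0.04],[0,0,0,0,0,0,0.04],[0,0,0,0,0,0,0.04]],
])

```text
time_s: 21.4
tool_pos: [0.6048, -0.0854, 0.0408]
tool_rot: [180.0, 0.0, 79.1]
force: [0.1, 0.8, -1.1]
grip_width: 0.0491
grasp_force: 15.0
```

>>> play_rows([
  [[0.001,0,0.0004,0,0,0,0.04],[0,0,0.0004,0,0,0,0.04],[0,0,0.0004,0,0,0,0.04],[0,0,0,0,0,0,0.04],[0,0,0,0,0,0,0.04]],
])

```text
time_s: 21.9
tool_pos: [0.6049, -0.0841, 0.0398]
tool_rot: [180.0, 0.0, 79.1]
force: [-2.3, 0.4, 5.0]
grip_width: 0.0493
grasp_force: 15.0
```

>>> play_rows([
  [[0,0,0,0,0,0,0.051],[0,0,0,0,0,0,0.056],[0,0,0,0,0,0,0.07],[0,0,0,0,0,0,0.087],[0,0,0,0,0,0,0.087],[0,0,-0.01,0,0,0,0.087],[0,0,-0.03,0,0,0,0.087],[0,0,-0.04,0,0,0,0.087],[0,0,-0.04,0,0,0,0.087],[0,0,-0.03,0,0,0,0.087],[0,0,0,0,0,0,0.087],[0,0,0,0,0,0,0.087]],
])

```text
time_s: 23.1
tool_pos: [0.6052, -0.0843, 0.1904]
tool_rot: [179.9, 0.0, 79.1]
force: [-0.7, -0.6, -0.5]
grip_width: 0.0869
grasp_force: 0.0
```

```bash
python3 - <<'E'
from h import *
go([.432,-.15,.14],79)
W=read_camera("wrist"); cv2.imwrite("pics/w5.png",W["frame"][:,:,::-1])
print(proj(W,np.array([.6045,-.0835,.091])).round(1))
E
```

```text
t 23.1 pos [ 0.6052 -0.0843  0.1904] rot [1.7989e+02 3.0000e-02 7.9060e+01] w 0.0869 grip 0.0 F [-0.7 -0.6 -0.5] -> shift [-0.0974 -0.1577  0.0501]
turn [0.002  0.0005 0.0011]
[322.9 241. ]
```

View pics/w5.png

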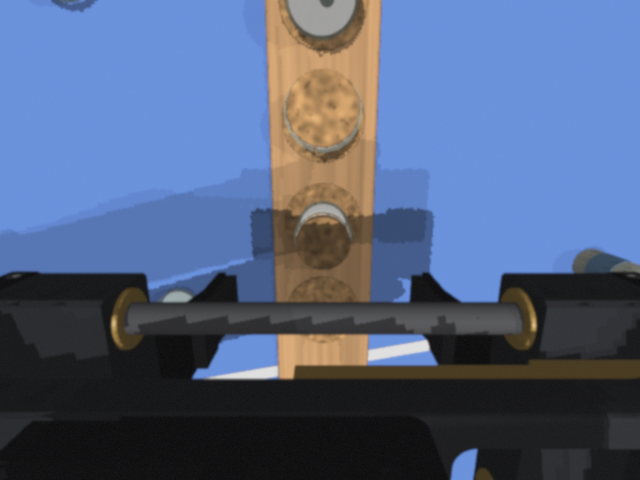

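Short stands upright on mat 3 (cork (323,241), as predicted), and mid still stands on mat 2. Now mini.

>>> play_rows([
  [[-0.01,-0.016,0,0,0,0,0.087],[-0.0175,-0.0285,0,0,0,0,0.087],[-0.0175,-0.0285,0,0,0,0,0.087],[-0.0175,-0.0285,0.01,0,0,0,0.087],[-0.0175,-0.0285,0.02,0,0,0,0.087],[-0.0174,-0.0277,0.02,0,0,0,0.087],[0,0,0,0,0,0,0.087],[0,0,0,0,0,0,0.087],[0,0,0,0,0,0,0.087]],
])

```text
time_s: 24.05
tool_pos: [0.4325, -0.1495, 0.1394]
tool_rot: [180.0, -0.0, 79.1]
force: [0.4, -0.1, -0.4]
grip_width: 0.0867
grasp_force: 0.0
```

```bash
python3 - <<'E'
from h import *
go([.432,-.15,.006],79)
W=read_camera("wrist"); e=cork(W,proj(W,np.array([.432,-.15,.05])),40)
print(proj(W,np.array([.432,-.15,.052])),e, back(W,e[0],.050))
E
```

```text
t 24.05 pos [ 0.4325 -0.1495  0.1394] rot [ 1.7996e+02 -4.0000e-02  7.9110e+01] w 0.0867 grip 0.0 F [ 0.4 -0.1 -0.4] -> shift [-0.0007 -0.0005  0.1334]
turn [ 0.0007 -0.0007  0.0019]
[323.77683373 246.72000778] ((322.5398864746094, 243.7740478515625), (47.46601486206055, 48.54742431640625), 3.553755044937134) [ 0.43141363 -0.14809471  0.05      ]
```

>>> play_rows([
  [[0.0005,-0.0008,0.03,0,0,0,0.087],[0,0,0.035,0,0,0,0.087],[0,0,0.035,0,0,0,0.087],[0,0,0.02,0,0,0,0.087],[0,0,0.01,0,0,0,0.087],[0,0,0.003,0,0,0,0.087],[0,0,0,0,0,0,0.06],[0,0,0,0,0,0,0.045],[0,0,0,0,0,0,0.035],[0,0,0,0,0,0,0.035],[0,0,0,0,0,0,0.035],[0,0,0,0,0,0,0.035]],
], force=15)

```text
time_s: 25.3
tool_pos: [0.4309, -0.1495, 0.0065]
tool_rot: [180.0, 0.0, 79.1]
force: [0.6, 0.1, -0.0]
grip_width: 0.047
grasp_force: 0.0
```

>>> play_rows([
  [[0,0,0,0,0,0,0.035],[0,0,0,0,0,0,0.035],[0,0,0,0,0,0,0.035],[0,0,0,0,0,0,0.035]],
])

```text
time_s: 25.7
tool_pos: [0.4309, -0.1495, 0.0064]
tool_rot: [180.0, 0.0, 79.1]
force: [-0.3, -1.0, 2.2]
grip_width: 0.0438
grasp_force: 15.0
```

>>> play_rows([
  [[0,0,-0.01,0,0,0,0.035],[0,0,-0.03,0,0,0,0.035],[0,0,-0.03,0,0,0,0.035],[0,0.015,-0.02,0,0,0,0.035],[0.0005,0.03,0,0,0,0,0.035],[0.0005,0.03,0,0,0,0,0.035],[0.0005,0.03,0,0,0,0,0.035],[0.0005,0.03,0,0,0,0,0.035],[0.0009,0.0227,0,0,0,0,0.035],[0,0,0,0,0,0,0.035],[0,0,0,0,0,0,0.035],[0,0,0,0,0,0,0.035]],
])

```text
time_s: 26.9
tool_pos: [0.5852, -0.1763, 0.0962]
tool_rot: [-179.9, 0.0, 79.1]
force: [-0.5, -0.3, -0.2]
grip_width: 0.0437
grasp_force: 15.0
```

```bash
python3 - <<'E'
from h import *
go([.5863,-.1768,.0274],79)
E
```

```text
t 26.9 pos [ 0.5852 -0.1763  0.0962] rot [-1.7993e+02  2.0000e-02  7.9060e+01] w 0.0437 grip 15.0 F [-0.5 -0.3 -0.2] -> shift [-0.0003  0.0013  0.0688]
turn [-0.0012  0.0003  0.0011]
```

>>> play_rows([
  [[0,0.001,0.01,0,0,0,0.035],[0,0,0.02,0,0,0,0.035],[0,0,0.02,0,0,0,0.035],[0,0,0.01,0,0,0,0.035],[0,0,0.004,0,0,0,0.035],[0,0,0.002,0,0,0,0.035],[0,0,0.001,0,0,0,0.035],[0,0,0.001,0,0,0,0.035],[0,0,0,0,0,0,0.035],[0,0,0,0,0,0,0.035]],
])

```text
time_s: 27.9
tool_pos: [0.5875, -0.1767, 0.0287]
tool_rot: [180.0, 0.0, 79.1]
force: [0.6, -0.8, -0.5]
grip_width: 0.0432
grasp_force: 15.0
```

>>> play_rows([
  [[0,0,0.0004,0,0,0,0.035],[0,0,0.0004,0,0,0,0.035],[0,0,0.0003,0,0,0,0.035],[0,0,0,0,0,0,0.035],[0,0,0,0,0,0,0.035]],
])

```text
time_s: 28.4
tool_pos: [0.5872, -0.1767, 0.0275]
tool_rot: [180.0, 0.0, 79.1]
force: [-1.2, -0.4, 3.3]
grip_width: 0.0433
grasp_force: 15.0
```

Contact. I'll release, rise and back away to inspect.

>>> play_rows([
  [[0,0,0,0,0,0,0.045],[0,0,0,0,0,0,0.05],[0,0,0,0,0,0,0.065],[0,0,0,0,0,0,0.087],[0,0,0,0,0,0,0.087],[0,0,-0.01,0,0,0,0.087],[0,0,-0.03,0,0,0,0.087],[0,0,-0.04,0,0,0,0.087],[0,0,-0.04,0,0,0,0.087],[0,0,-0.05,0,0,0,0.087],[0,0,-0.04,0,0,0,0.087],[0,0,-0.03,0,0,0,0.087]],
])

```text
time_s: 29.6
tool_pos: [0.588, -0.1764, 0.2715]
tool_rot: [179.8, 0.1, 79.1]
force: [0.1, 1.1, -0.9]
grip_width: 0.0866
grasp_force: 0.0
```

>>> play_rows([
  [[-0.03,-0.015,0,0,0,0,0.087],[-0.04,-0.02,0,0,0,0,0.087],[-0.04,-0.02,0,0,0,0,0.087],[-0.04,-0.02,0,0,0,0,0.087],[-0.04,-0.02,0,0,0,0,0.087],[-0.04,-0.01,0,0,0,0,0.087],[-0.03,0,0,0,0,0,0.087],[0,0,0,0,0,0,0.087],[0,0,0,0,0,0,0.087]],
])

```text
time_s: 30.5
tool_pos: [0.4346, -0.4121, 0.2675]
tool_rot: [180.0, -0.0, 79.0]
force: [0.5, 1.0, 0.0]
grip_width: 0.0871
grasp_force: 0.0
```

```bash
python3 - <<'E'
from h import *
T=read_camera("top");S=read_camera("scene")
cv2.imwrite("pics/s9.png",cv2.resize(S["frame"][190:350,150:490],None,fx=2.3,fy=2.3,interpolation=cv2.INTER_CUBIC)[:,:,::-1])
cv2.imwrite("pics/t9.png",cv2.resize(T["frame"][130:330,120:490],None,fx=2.1,fy=2.1,interpolation=cv2.INTER_CUBIC)[:,:,::-1])
for p,h in zip([(.6405,.103),(.6225,.010),(.6045,-.0835),(.5863,-.1768)],(.112,.09,.07,.052)):
    q=np.array([*p,.021+h]); print(((proj(T,q+[.0007,.0018,0])-[120,130])*2.1).round(), ((proj(S,q+[0,-.001,0])-[150,190])*2.3).round())
go([.5,-.4,.25])
E
```

```text
[281.  80.] [558.  81.]
[392. 106.] [455. 126.]
[499. 129.] [348. 170.]
[602. 152.] [238. 214.]
t 30.6 pos [ 0.4358 -0.4103  0.2677] rot [ 1.7996e+02 -3.0000e-02  7.9200e+01] w 0.087 grip 0.0 F [ 0.5  0.7 -0.2] -> shift [0.0222 0.0611 0.0177]
```

View pics/s9.png

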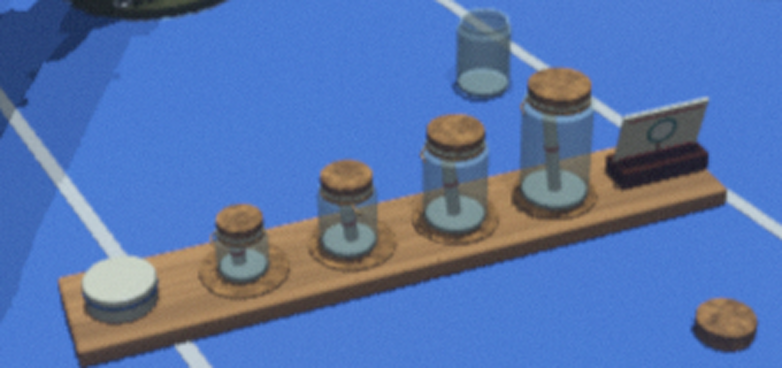

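View pics/t9.png

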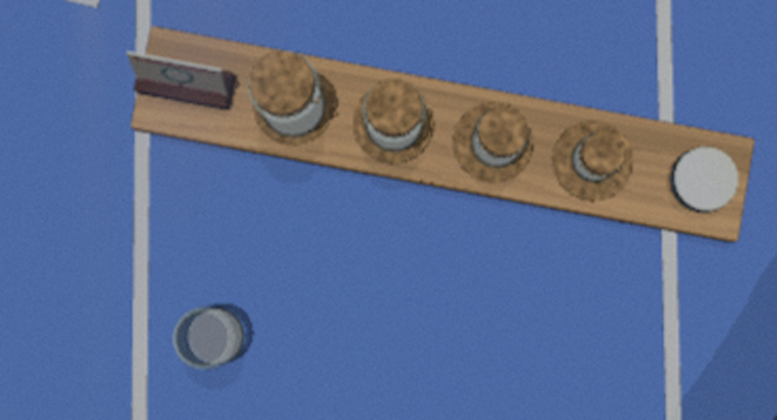

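All four jars stand upright in the right order beside the card, each on its mat within about 3 mm: tall (560,90), mid (455,135), short (347,180) and mini (240,220) in the scene crop. The open jar hasn't moved, and the arm is clear. I'll hand it in.

```bash
python3 -c "
from cell import *
print(sign_off())"
```

```text
the job is handed in; nothing more can be done
None
```

The four corked jars stand upright on their mats, tallest next to the title card down to the shortest at the far end, each within about 3 mm of its mat's middle by the cameras; the open jar was left where it stood, and the job was handed in at about 31 s (the sign-off returned no verdict).

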